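Gauge the gap under a glue-press foot with a wedge gauge

ROBOT

A 6-joint arm with a two-finger parallel gripper is mounted at the origin on the work surface; the furniture and walls round the work are solid. World frame = base frame: x ahead of the robot, y to its left, z up, the work surface at z = 0. Lengths are in m, angles in rad, forces in N, time in s.
With the tool pointing down it reaches from about 0.3 to 0.75 m from the base axis. Payload 8.5 kg.
Tool frame: the origin (TCP) lies midway between the tips of the shut fingers; the grasp point (between the pads) lies 19 mm behind it; y points along the fingers, x is the direction in which the jaws open and shut, and the axes are right-handed (so a half turn about y gives the same grasp; the last joint's range is limited). The gripper opens to 85 mm and grips with 20 to 120 N. Pads are 22 mm wide; open, the fingers measure 114 mm over their backs; the gripper's body (76 mm by 85 mm) begins 54 mm behind the grasp point. The pads swing forward as they close: fully open they stand 13 mm farther back than shut.
Start: joints at [1.057, 0.381, 1.297, -0, 1.464, -0.215], TCP at [0.162, 0.526, 0.201] pointing down, gripper open.
Joint ranges: [-3.11, 3.11], [-0.89, 2.33], [0.22, 2.48], [-1.42, 4.56], [0.17, 2.85], [-2.88, 2.88]. Speed limits (rad/s): [2.39, 2.39, 3.14, 3.14, 3.14, 3.14].

INTERFACE

Orientations are given as a unit quaternion [x, y, z, w].
In Python, from rig import observe, read_camera, hand_in gives the robot as it stands.
- The arm moves only by the shell command python3 -m crank 'ROWS' [FORCE]. ROWS is text: rows parted by semicolons, each of 7 numbers parted by spaces: the shift along the world's x, y, z in m, then the turn, a rotation vector about the world's x, y, z in rad, then the opening, from 0 (shut) to 1 (fully open). In form: dx dy dz rx ry rz grip; .... A call has 1 to 12 rows; each row is the pose to reach, as a shift and turn from the pose commanded when the call began; what a row does not reach only later rows make up. A row lasts 1/10 s, in which the tool goes at most 50 mm and 8.59 degrees, less where a joint would pass 70% of its speed; a pose out of reach is approached as far as the arm can. A call with a gripper value outside its range is refused whole. The fingers move at their own pace and stop on an object; FORCE is the grip in N (left out, the last holds). Time passes only in rows, so rows that repeat a pose let the fingers close. It gives the time, the measured TCP pose, the force and the opening at its end, in the units of the state.
- observe(): the state, without advancing time (a new reading comes with each control period).
- read_camera(name): name is "scene" or "top" or "wrist"; returns a dict with "pixels" (480x640x3 uint8, blue, green, red), "mtx" (3x3 intrinsics, pixels), "k1" (the pictures are not rectified: a ray, as slopes to the right and down, at radius r is drawn at 1 + k1 r^2 times it, then the intrinsics apply), "rvec" (rotation vector, rad) and "tvec" (3), from world to camera coordinates, as OpenCV has them. Camera axes: x right, y down, z forward; pixel columns grow to the right and rows downward; lengths in m; the calibration is good to about 2 mm. A picture is of the moment at which its call begins. There is no depth.
- hand_in(): hands the job in, once; it reports no verdict.
The state is a dict: "clock": time; "joint_positions": joint angles; "qvel": joint speeds; "effort": joint torques, N m; "tcp_pos": TCP position; "tool_rot": TCP orientation; "wrist_force": force on the tool from outside, world axes, zero at the start; "moment": the same for the moment, N m; "gripper_width": finger opening in m.
Only numpy, scipy, OpenCV 4.12 (cv2) and the standard library are available. Lean on these libraries where they do the work, as an engineer would, in place of code of your own. Each camera call takes 0.05 s, during which the arm holds its last target. There are 200 camera calls.

TASK

The wedge gauge is stored handle first in its wooden sleeve: draw it out, then, holding it by its green handle, slide the blade flat along the blue base plate, thin end first, between the guides and under the spring foot of the glue press. Stop as soon as you feel it drag and the foot just begins to lift; do not force it further. Leave it there, flat and snug under the foot, let go of it, and do not disturb the tape roll, the clock movement or the purple tub.

Things in the scene. Friction and masses are not known exactly. Their poses are not given: they have to be found in the camera images.
- gauge_handle (a point): Centre of the green handle (60 x 24 x 26 mm high) of the loose wedge gauge, 13 mm above its flat underside. x: along the gauge to its thin end; z: up. Gauge 160 mm long, 24 mm wide, 0.12 kg, most of it in the handle. The steel blade starts 30 mm ahead of this point, is 100 mm long and tapers from 18.5 to 6 mm thick (1 mm in 8). At the start only the front 50 mm of blade shows from the sleeve.
- gauge_tip (a point): Thin end of the gauge's blade, at its underside and the middle of its width; 130 mm ahead of gauge_handle along the gauge. Same axes.
- sleeve: Fixed wooden sleeve, 115 mm long, 40 wide, 34 high, inside 28 wide; roofed, open only at its mouth. Origin: centre of its underside on the bench; x axis: out of the mouth (mouth at x = +57.5 mm), the way the gauge is drawn out. The gauge must move at least 115 mm along x to be clear of it.
- press: Fixed glue press. Blue base plate 200 (x) x 130 (y) x 6 mm thick; origin: centre of its underside on the bench; x axis: the way the gauge is pushed in, away from the robot, turned up to 0.3 rad. A grey bridge, 24 mm deep along x, on two posts at y = +-48 mm spans the plate 60 mm ahead of the origin: underside 34 to 40 mm, top 46 to 52 mm above the plate; knob and nuts stand up to 15 mm higher.
- foot_line (a point): Point on top of the plate under the middle of the spring foot; axes as the press. The foot's underside is a round bar across y; its gap over the plate differs each time, 8 to 14 mm, not given. Two dark guides, 12 mm high and 30 mm apart, run from 22 mm before this point to 23 mm past it, their slightly flared mouth to 35 mm before it; they are open above up to the bridge.
- foot (a joint): Lift of the spring foot off its lower stop, m: 0 at rest, up to 0.012. It presses down with 0.5 N at the stop and 2 N more per mm. Pushing the blade takes about 1.5 N as the foot begins to lift, 3 N at 1 mm, 6 N at 2 mm (a quarter more or less with the day's friction), besides the rubbing of the gauge on the plate if it is held pressed down; 8 mm of push lifts it 1 mm. Friction keeps the wedge where it is left.
- tape: Bystander: roll of beige masking tape, 104 mm across, 24 mm high, lying flat; origin at the centre of its underside.
- movement: Bystander: black clock movement, 56 x 56 x 33 mm with its shaft up; origin at the centre of its underside.
- tub: Bystander: purple lidded tub, 67 mm across, 50 mm high; origin at the centre of its underside.

How it is judged:
By the outcome, as a careful person would: the job done as asked, in the order asked, and still so for the second after the job is handed in, with the robot touching nothing.
It also fails if it takes over 72 s, if anything falls off the work surface, if the arm or the gripper's body presses on something with over 40 N, if the wrist force passes 120 N, or if a joint passes its speed limit or range.

## Working session

There is one attempt and no reset: what is moved stays moved. The work goes in short steps, Python scripts to look and compute and a shell command to move; the robot and the scene stay as the last step left them, time stands still between calls to the robot, and variables do not carry over. Pictures are saved under pics/ and viewed, about 8 in all and at most 12, crops included, and the job is handed in when it is done.

```bash
ls; mkdir -p pics; cat > h.py <<'E'
import numpy as np, cv2
from rig import observe, read_camera
def cam(n):
    c=read_camera(n); c['R']=cv2.Rodrigues(np.array(c['rvec'],float))[0]; c['t']=np.array(c['tvec'],float).ravel(); c['K']=np.array(c['mtx'],float); return c
def ray(c,uv):
    d=(np.array([*uv,1.])@np.linalg.inv(c['K']).T)[:2]; s=d.copy()
    for _ in range(30): s=d/(1+c['k1']*(s@s))
    return -c['R'].T@c['t'], c['R'].T@np.array([*s,1.])
def onz(c,uv,z):
    o,d=ray(c,uv); return o+d*(z-o[2])/d[2]
def proj(c,P):
    p=c['R']@np.array(P,float)+c['t']; s=p[:2]/p[2]; s=s*(1+c['k1']*(s@s)); return (c['K']@np.array([*s,1]))[:2]
def tri(c1,p1,c2,p2):
    A=np.zeros((3,3));b=np.zeros(3)
    for c,p in((c1,p1),(c2,p2)):
        o,d=ray(c,p); d/=np.linalg.norm(d); M=np.eye(3)-np.outer(d,d); A+=M;b+=M@o
    return np.linalg.solve(A,b)
E
python3 - <<'E'
from h import *
for n in('scene','top','wrist'):
    c=cam(n); cv2.imwrite(f'pics/{n}0.png',c['pixels']); print(n,-c['R'].T@c['t'],c['k1'],c['K'][0,0])
print(observe())
E
```

```text
pics
scene [-0.25054342 -0.35567853  1.20514872] -0.11070148550960351 528.6910327451075
top [0.47414322 0.02000536 1.14312022] -0.03410953325598781 485.25281657812855
wrist [0.08289336 0.54990984 0.37363081] -0.0018846121782586849 331.8236499940998
{'clock': 0.15, 'joint_positions': array([ 1.05666414e+00,  3.81062618e-01,  1.29804315e+00, -1.52279980e-05,
        1.46356556e+00, -2.15320282e-01]), 'qvel': array([-0.00053242, -0.00113394, -0.00288641, -0.00125741, -0.00129611,
        0.00014071]), 'effort': array([ 2.56958963e-03, -4.48624778e+01, -2.31344926e+01, -1.82603867e-04,
        3.83020233e-03,  5.19689115e-05]), 'tcp_pos': array([0.16180482, 0.52540286, 0.20035681]), 'tool_rot': array([ 0.5690154 ,  0.41965895, -0.42035081, -0.56869415]), 'wrist_force': array([-0.28893947, -0.79450107, -0.45305123]), 'moment': array([ 0.04083103, -0.00255307, -0.01590361]), 'gripper_width': 0.08527453642871727}
```

View pics/top0.png

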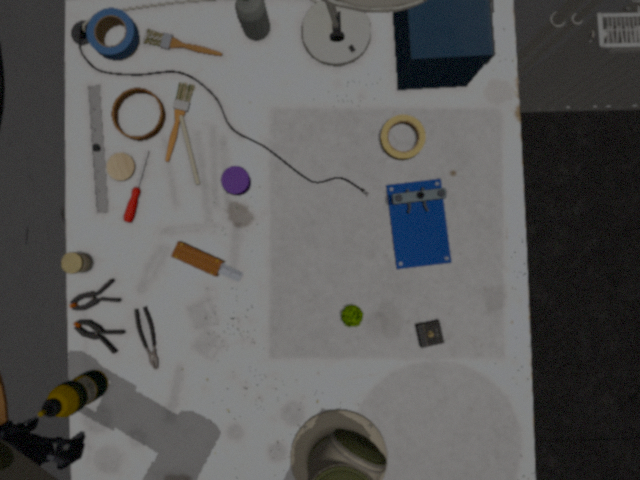

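View pics/scene0.png

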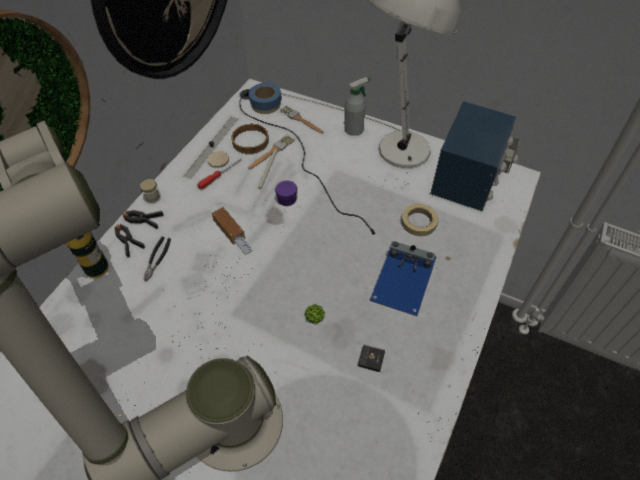

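Top view: the brown sleeve is centred near (197,258), with the blade sticking out to (241,272). The blue plate spans (388..450, 180..268) with the bridge at about row 195. The tape is at (403,137), the tub at (236,180) and the movement at (429,333). The scene view shows the same layout.

```bash
python3 - <<'E'
from h import *
c=cam('top'); im=c['pixels']; hsv=cv2.cvtColor(im,cv2.COLOR_BGR2HSV)
def blob(m,box):
    k=np.zeros_like(m); x0,y0,x1,y1=box; k[y0:y1,x0:x1]=m[y0:y1,x0:x1]
    cs,_=cv2.findContours(k,cv2.RETR_EXTERNAL,cv2.CHAIN_APPROX_NONE); return max(cs,key=cv2.contourArea)
def ir(lo,hi): return cv2.inRange(hsv,np.array(lo),np.array(hi))
def rect(ct,z):
    P=np.array([onz(c,p[0],z)[:2] for p in ct],np.float32); r=cv2.minAreaRect(P); return np.round(r[0],4),np.round(r[1],4),round(r[2],2),np.round(cv2.boxPoints(r),4).tolist()
ct=blob(ir((5,90,60),(20,255,255)),(150,220,260,300)); print('sleeve',rect(ct,.034))
ct=blob(ir((100,120,60),(125,255,255)),(370,165,470,290)); print('plate',rect(ct,.006))
ct=blob(ir((125,60,30),(160,255,255)),(210,150,260,210)); print('tub',rect(ct,.05)[:2])
ct=blob(ir((15,40,90),(35,255,255)),(370,100,440,170)); print('tape',rect(ct,.024)[:2])
ct=blob(ir((0,0,0),(180,255,75)),(400,310,460,360)); print('mov',rect(ct,.025)[:3])
a=cv2.resize(im[225:300,160:260],None,fx=6,fy=6,interpolation=cv2.INTER_CUBIC)
b=cv2.resize(im[170:275,375:465],None,fx=4.28,fy=4.28,interpolation=cv2.INTER_CUBIC)[:450]
a=cv2.resize(a,(400,300)); b=cv2.resize(b,(386,450)); a=cv2.copyMakeBorder(a,0,150,0,0,cv2.BORDER_CONSTANT)
cv2.imwrite('pics/crop1.png',np.hstack([a,b]))
E
```

```text
sleeve (array([0.4736, 0.3121]), array([0.1142, 0.039 ]), 64.55, [[0.43140000104904175, 0.2689000070095062], [0.4666000008583069, 0.25220000743865967], [0.5156999826431274, 0.35530000925064087], [0.4805000126361847, 0.3720000088214874]])
plate (array([ 0.5395, -0.2021]), array([0.1959, 0.1265]), 5.16, [[0.43619999289512634, -0.14800000190734863], [0.44760000705718994, -0.27390000224113464], [0.6427000164985657, -0.2563000023365021], [0.6312999725341797, -0.13040000200271606]])
tub (array([0.6476, 0.217 ]), array([0.0666, 0.0611]))
tape (array([ 0.7434, -0.1707]), array([0.1037, 0.1028]))
mov (array([ 0.2869, -0.214 ]), array([0.0557, 0.0562]), 10.63)
```

View pics/crop1.png

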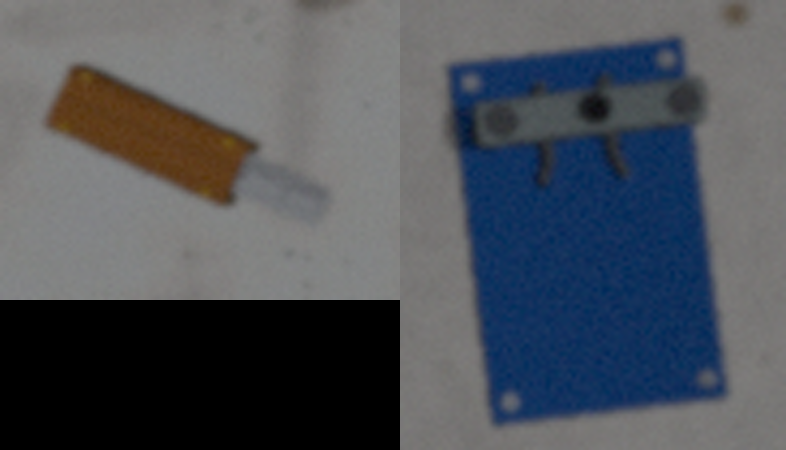

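The sleeve axis (out of the mouth) is at −115.5°, centred at (0.474, 0.312). The plate axis is at +5.2°, centred at (0.540, −0.202). Next I hover over the exposed blade with the jaws at −25.5°.

```bash
R=".274 -.292 -.03 0 0 -1.717 1"; python3 -m crank ".274 -.292 -.03 0 0 -1.717 1;.274 -.292 -.03 0 0 -1.717 1;.274 -.292 -.03 0 0 -1.717 1;.274 -.292 -.03 0 0 -1.717 1;.274 -.292 -.03 0 0 -1.717 1;.274 -.292 -.03 0 0 -1.717 1;.274 -.292 -.03 0 0 -1.717 1;.274 -.292 -.03 0 0 -1.717 1;.274 -.292 -.03 0 0 -1.717 1;.274 -.292 -.03 0 0 -1.717 1;.274 -.292 -.03 0 0 -1.717 1;.274 -.292 -.03 0 0 -1.717 1"
python3 -m crank "0 0 0 0 0 0 1;0 0 0 0 0 0 1;0 0 0 0 0 0 1"
python3 - <<'E'
from h import *
from scipy.spatial.transform import Rotation as Ro
s=observe(); print(s['clock'],s['tcp_pos'],Ro.from_quat(s['tool_rot']).as_matrix().round(3).tolist(),s['joint_positions'])
c=cam('wrist'); cv2.imwrite('pics/w1.png',c['pixels'])
E
```

```text
clock: 1.4
tcp_pos: [0.4359, 0.2334, 0.1707]
tool_rot: [0.689, -0.158, 0.158, -0.689]
wrist_force: [0.2, 0.3, -0.3]
gripper_width: 0.0852
clock: 1.7
tcp_pos: [0.4359, 0.2336, 0.1708]
tool_rot: [0.69, -0.156, 0.155, -0.69]
wrist_force: [-0.6, -1.3, 0.1]
gripper_width: 0.0855
1.7 [0.43586098 0.2336474  0.1707952 ] [[0.903, -0.0, 0.429], [-0.429, 0.0, 0.903], [-0.0, -1.0, -0.0]] [2.52169125e-01 3.09863698e-01 1.49900995e+00 3.00948573e-05
 1.33278476e+00 6.95588182e-01]
```

View pics/w1.png

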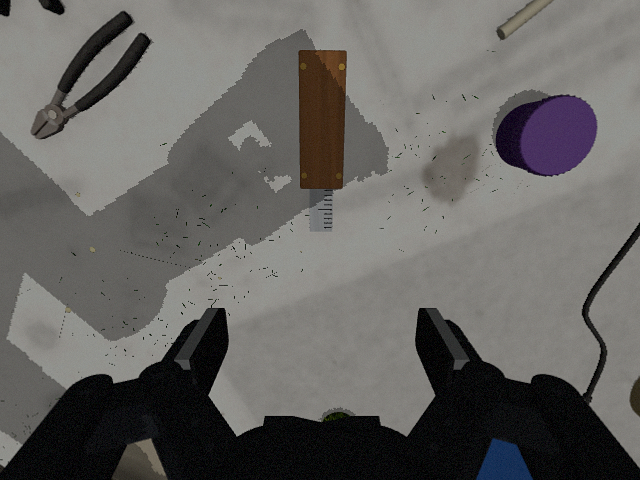

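Wrist view: the sleeve spans columns 299–346 and rows 50–188. The blade spans columns 310–333, with its tip at row 232, and looks well aligned with the jaws.

```bash
python3 - <<'E'
from h import *
c=cam('wrist'); im=c['pixels']; hsv=cv2.cvtColor(im,cv2.COLOR_BGR2HSV)
m=cv2.inRange(hsv,np.array((5,90,40)),np.array((20,255,255))); m[:, :250]=0; m[:,400:]=0
ct=max(cv2.findContours(m,0,cv2.CHAIN_APPROX_NONE)[0],key=cv2.contourArea)
P=np.array([onz(c,p[0],.034)[:2] for p in ct],np.float32); r=cv2.minAreaRect(P); b=cv2.boxPoints(r); print('sleeve',r)
e=[(b[i]-b[i-1]) for i in range(4)]; e=[v for v in e if np.linalg.norm(v)>.08 and v[1]<0][0]; u=e/np.linalg.norm(e); print(u,np.degrees(np.arctan2(u[1],u[0])))
for z in(0,.006,.012): print([onz(c,p,z)[:2].round(4) for p in((310,232),(333,232),(309.5,192))])
g=cv2.cvtColor(im,6)
print(g[182:245:3,322]); print(g[215,300:345])
E
```

```text
sleeve ((0.47497713565826416, 0.3130088746547699), (0.11413654685020447, 0.03956139087677002), 63.9239616394043)
[-0.43956345 -0.89821154] -116.07603
[array([0.4161, 0.2188]), array([0.4386, 0.208 ]), array([0.4349, 0.2581])]
[array([0.4171, 0.2204]), array([0.4392, 0.2098]), array([0.4355, 0.259 ])]
[array([0.4181, 0.2219]), array([0.4398, 0.2115]), array([0.4362, 0.2599])]
[ 46  47  45  77  79  74  84 117 120  26 120 121 123 121 122 120 118 142
 142 143 145]
[146 140 141 143 142  39  44  43  59  99 124 126 120 117 118 117 116 109
 120 121 115 119 121 122 124 125 126 121 119 119 123 119 124 139 134 137
 139 137 141 142 140 139 140 140 143]
```

```bash
python3 -m crank "0.0016 .0016 -.05 0 0 -.005 1;0.0016 .0016 -.10 0 0 -.005 1;0.0016 .0016 -.14 0 0 -.005 .8;0.0016 .0016 -.155 0 0 -.005 .6;0.0016 .0016 -.165 0 0 -.005 .5;0.0016 .0016 -.169 0 0 -.005 .4;0.0016 .0016 -.169 0 0 -.005 .4;0.0016 .0016 -.169 0 0 -.005 .4" 40
python3 -m crank "0 0 0 0 0 0 .2;0 0 0 0 0 0 .1;0 0 0 0 0 0 0;0 0 0 0 0 0 0;0 0 0 0 0 0 0" 40
```

```text
clock: 2.6
tcp_pos: [0.4381, 0.2354, 0.0027]
tool_rot: [-0.689, 0.157, -0.158, 0.69]
wrist_force: [0.8, 0.3, 0.1]
gripper_width: 0.0344
clock: 3.1
tcp_pos: [0.4375, 0.2352, 0.0019]
tool_rot: [-0.689, 0.158, -0.158, 0.689]
wrist_force: [-0.3, 0.7, 0.7]
gripper_width: 0.0002
```

```bash
python3 - <<'E'
from h import *
c=cam('wrist'); cv2.imwrite('pics/w2.png',c['pixels'])
E
```

```text
(no output)
```

View pics/w2.png

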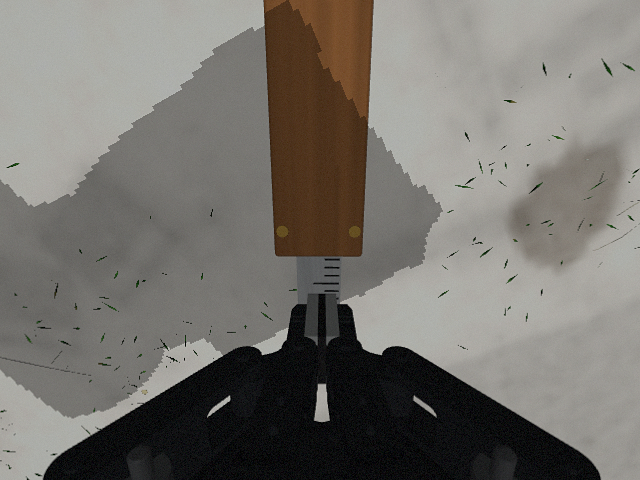

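```bash
python3 - <<'E'
from h import *
c=cam('wrist'); print(proj(c,(.4281,.2151,.006)),proj(c,(.4375,.2352,.002)),proj(c,(.4375,.2352,.021)),proj(c,(.4281+.02185,.2151+.045,.01)))
s=observe(); print(s['tcp_pos'],s['gripper_width'],s['wrist_force'])
t=cam('top'); im=t['pixels']; print(proj(t,(.4281,.2151,.006)))
cv2.imwrite('pics/t2.png',np.hstack([cv2.resize(im[225:300,170:270],(400,300),interpolation=2)]))
E
```

```text
[320.48500362 320.2629657 ] [319.87034097 282.94046379] [319.72532053 298.94458131] [320.2998716  241.62028556]
[0.43750099 0.23521144 0.00183924] 0.0006269187703624685 [ 1.06685092 -0.04741385  0.1424367 ]
[241.66037107 276.11815476]
```

```bash
python3 - <<'E'
from h import *
c=cam('wrist'); u=np.array([.437,.8995,0]); v=np.array([.8995,-.437,0]); p=np.array([.4375,.2352,0])
print('cam',-c['R'].T@c['t'],c['R'][2])
for a in(0,.011):
  for z in(.002,.01,.02,.03,.04,.06): print(a,z,proj(c,p+u*a+[0,0,z]).round(1),abs(proj(c,p+u*a+v*.012+[0,0,z])-proj(c,p+u*a-v*.012+[0,0,z])).max().round(1))
im=c['pixels'][270:360,270:370]; cv2.imwrite('pics/w2c.png',cv2.resize(np.clip(im.astype(float)*1.6,0,255).astype(np.uint8),(800,600),interpolation=2)[:600])
E
```

```text
cam [0.47495362 0.31030265 0.17514164] [-0.14129044 -0.29128034 -0.94614627]
0 0.002 [319.9 283. ] 41.7
0 0.01 [319.8 289.3] 43.4
0 0.02 [319.7 298. ] 45.8
0 0.03 [319.7 307.8] 48.4
0 0.04 [319.6 318.7] 51.4
0 0.06 [319.3 345.1] 58.5
0.011 0.002 [319.8 265.3] 42.5
0.011 0.01 [319.8 271. ] 44.3
0.011 0.02 [319.7 278.9] 46.7
0.011 0.03 [319.6 287.8] 49.5
0.011 0.04 [319.5 297.7] 52.6
0.011 0.06 [319.2 321.8] 60.1
```

View pics/w2c.png

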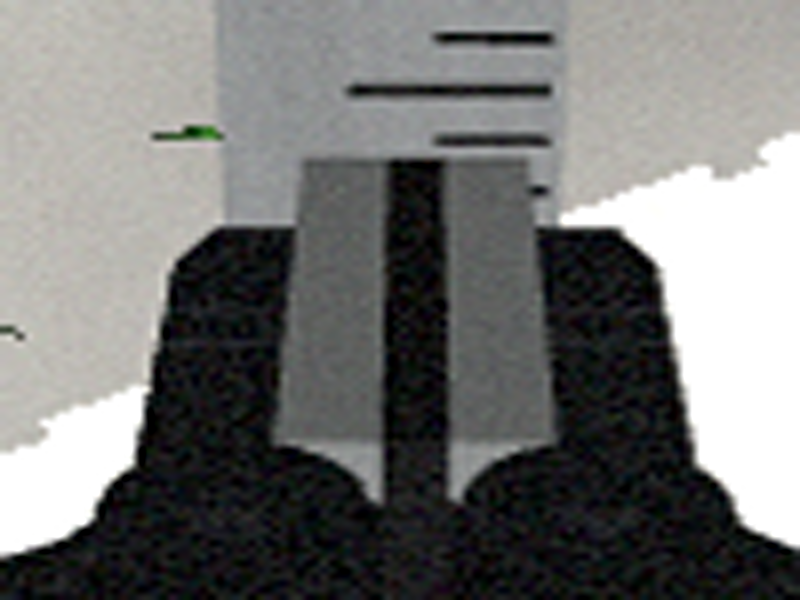

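The fingers have shut above the blade with no contact force: the pads' lower edge is at image row 294, against about 265–283 expected. So the tips sit higher than the TCP figure suggests. I'll open to straddle the blade and lower by touch.

```bash
python3 -m crank "0 0 .01 0 0 0 .42;0 0 .01 0 0 0 .42;0 0 .01 0 0 0 .42;0 0 0 0 0 0 .42;0 0 -.002 0 0 0 .42;0 0 -.004 0 0 0 .42;0 0 -.004 0 0 0 .42" 40
python3 -m crank "0 0 -.002 0 0 0 .42;0 0 -.004 0 0 0 .42;0 0 -.004 0 0 0 .42"
```

```text
clock: 4.0
tcp_pos: [0.4373, 0.2352, -0.0027]
tool_rot: [0.689, -0.158, 0.157, -0.689]
wrist_force: [-0.1, 0.3, 0.1]
gripper_width: 0.0355
clock: 4.3
tcp_pos: [0.4374, 0.2352, -0.0064]
tool_rot: [0.689, -0.158, 0.158, -0.689]
wrist_force: [0.0, 0.3, 0.6]
gripper_width: 0.0359
```

```bash
python3 -m crank "0 0 -.001 0 0 0 .35;0 0 -.001 0 0 0 .3;0 0 -.001 0 0 0 .2;0 0 -.001 0 0 0 .2;0 0 -.001 0 0 0 .2" 40

```

```text
clock: 4.8
tcp_pos: [0.4375, 0.2352, -0.0071]
tool_rot: [-0.689, 0.158, -0.158, 0.689]
wrist_force: [-0.7, -0.4, -0.1]
gripper_width: 0.0171
```

```bash
python3 -m crank "0 0 0.005 0 0 0 .42;0 0 .005 0 0 0 .42;0 0 0 0 0 0 .42;0 0 -.002 0 0 0 .42;0 0 -.004 0 0 0 .42;0 0 -.004 0 0 0 .42" 40
python3 -m crank "0 0 -.002 0 0 0 .42;0 0 -.004 0 0 0 .42;0 0 -.004 0 0 0 .42"
python3 - <<'E'
from h import *
c=cam('wrist'); im=c['pixels'][230:380,220:420]; cv2.imwrite('pics/w3c.png',cv2.resize(np.clip(im.astype(float)*1.5,0,255).astype(np.uint8),(800,600),interpolation=2)[:600])
E
```

```text
clock: 5.4
tcp_pos: [0.4372, 0.2352, -0.0116]
tool_rot: [0.689, -0.158, 0.157, -0.689]
wrist_force: [0.4, -0.8, 0.1]
gripper_width: 0.0357
clock: 5.7
tcp_pos: [0.4374, 0.2352, -0.0154]
tool_rot: [0.689, -0.158, 0.158, -0.689]
wrist_force: [0.1, -1.5, -0.5]
gripper_width: 0.0361
```

View pics/w3c.png

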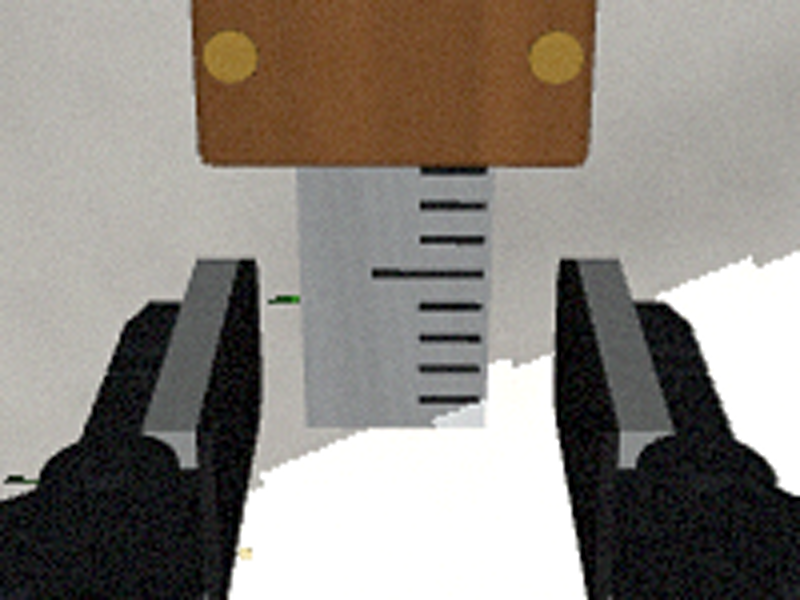

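```bash
python3 -m crank "0 0 -.003 0 0 0 .42;0 0 -.005 0 0 0 .42;0 0 -.005 0 0 0 .42"
python3 -m crank "0 0 -.002 0 0 0 .42;0 0 -.004 0 0 0 .42;0 0 -.004 0 0 0 .42"
python3 -m crank "0 0 -.001 0 0 0 .42;0 0 -.002 0 0 0 .42;0 0 -.002 0 0 0 .42"
```

```text
clock: 6.05
tcp_pos: [0.4373, 0.2351, -0.0205]
tool_rot: [0.689, -0.158, 0.158, -0.689]
wrist_force: [-0.4, 0.2, -0.5]
gripper_width: 0.0358
clock: 6.35
tcp_pos: [0.4374, 0.2352, -0.0244]
tool_rot: [0.689, -0.158, 0.158, -0.689]
wrist_force: [-0.6, 0.3, 0.5]
gripper_width: 0.0358
clock: 6.65
tcp_pos: [0.4374, 0.2352, -0.0263]
tool_rot: [0.689, -0.158, 0.158, -0.689]
wrist_force: [-0.1, 0.5, 0.4]
gripper_width: 0.0361
```

```bash
python3 -m crank "0 0 0 0 0 0 .3;0 0 0 0 0 0 .25;0 0 0 0 0 0 .2;0 0 0 0 0 0 .2;0 0 0 0 0 0 .2" 25
```

```text
clock: 7.15
tcp_pos: [0.4375, 0.2352, -0.026]
tool_rot: [-0.689, 0.158, -0.158, 0.689]
wrist_force: [-1.2, 0.1, 4.4]
gripper_width: 0.0231
```

```bash
python3 -m crank "0 0 0 0 0 0 .4;0 0 0 0 0 0 .4;0 0 -.002 0 0 0 .4;0 0 -.003 0 0 0 .4;0 0 -.003 0 0 0 .4" 40
python3 -m crank "0 0 0 0 0 0 .3;0 0 0 0 0 0 .25;0 0 0 0 0 0 .2;0 0 0 0 0 0 .2;0 0 0 0 0 0 .2" 40
```

```text
clock: 7.65
tcp_pos: [0.4374, 0.2351, -0.0294]
tool_rot: [0.689, -0.158, 0.158, -0.689]
wrist_force: [-0.0, 0.6, 0.6]
gripper_width: 0.0346
clock: 8.15
tcp_pos: [0.4375, 0.2352, -0.029]
tool_rot: [-0.689, 0.158, -0.158, 0.689]
wrist_force: [-1.2, 0.9, 4.7]
gripper_width: 0.0229
```

```bash
python3 -m crank "0 0 0 0 0 0 0;-.0022 -.0045 0 0 0 0 0;-.0044 -.009 0 0 0 0 0;-.0066 -.0135 0 0 0 0 0;-.0087 -.018 0 0 0 0 0;-.0087 -.018 0 0 0 0 0" 50
python3 - <<'E'
from h import *
c=cam('wrist'); im=c['pixels'][200:350,220:420]; cv2.imwrite('pics/w4c.png',cv2.resize(np.clip(im.astype(float)*1.5,0,255).astype(np.uint8),(600,450),interpolation=2))
E
```

```text
clock: 8.75
tcp_pos: [0.4287, 0.2165, -0.029]
tool_rot: [0.689, -0.158, 0.158, -0.689]
wrist_force: [0.2, -1.4, 5.8]
gripper_width: 0.0219
```

View pics/w4c.png

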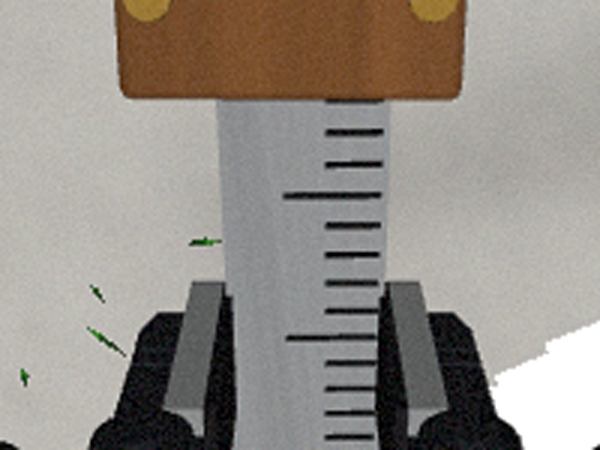

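The blade follows: more graduations now show between the mouth and the pads. Drawing out the rest.

```bash
python3 -m crank "-.005 -.0102 0 0 0 0 0;-.010 -.0205 0 0 0 0 0;-.015 -.0308 0 0 0 0 0;-.020 -.0411 0 0 0 0 0;-.025 -.0514 0 0 0 0 0;-.030 -.0617 0 0 0 0 0;-.035 -.072 0 0 0 0 0;-.040 -.0823 0 0 0 0 0;-.045 -.0926 0 0 0 0 0;-.050 -.1029 0 0 0 0 0;-.050 -.1029 0 0 0 0 0"
python3 -m crank "0 0 0 0 0 0 .5;0 0 0 0 0 0 .5;0 0 .05 0 0 0 1;0 0 .10 0 0 0 1;0 0 .13 0 0 0 1;0 0 .13 0 0 0 1;0 0 .13 0 0 0 1"
python3 - <<'E'
from h import *
c=cam('wrist'); cv2.imwrite('pics/w5.png',c['pixels'])
t=cam('top')['pixels']
hsv=cv2.cvtColor(c['pixels'],cv2.COLOR_BGR2HSV); m=cv2.inRange(hsv,np.array((40,90,40)),np.array((85,255,255)))
for ct in sorted(cv2.findContours(m,0,1)[0],key=cv2.contourArea)[-2:]:
    if cv2.contourArea(ct)>100:
        print(cv2.boundingRect(ct)); P=np.array([onz(c,p[0],.026)[:2] for p in ct],np.float32); print(cv2.minAreaRect(P))
E
```

```text
clock: 9.9
tcp_pos: [0.3777, 0.1128, -0.029]
tool_rot: [0.69, -0.158, 0.158, -0.689]
wrist_force: [-1.1, -7.1, 8.7]
gripper_width: 0.0221
clock: 10.6
tcp_pos: [0.3783, 0.1143, 0.1006]
tool_rot: [0.689, -0.158, 0.158, -0.689]
wrist_force: [0.1, -0.5, -0.4]
gripper_width: 0.0857
(301, 45, 38, 94)
((0.425002783536911, 0.2104421705007553), (0.0585140623152256, 0.02464163489639759), 64.98822784423828)
```

View pics/w5.png

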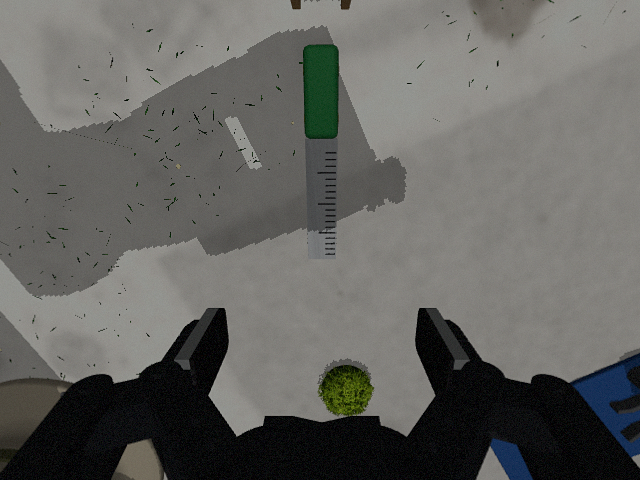

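The gauge is out and flat. The green handle spans columns 301–339 and rows 45–139, the tip is at about (321,258), and the sleeve mouth is at the top edge. The handle is at (0.424, 0.211), axis −115°. I'll regrip on the handle.

```bash
python3 -m crank ".02 .045 0 0 0 .01 .7;.046 .097 0 0 0 .01 .7;.046 .097 0 0 0 .01 .7;.046 .097 -.05 0 0 .01 .6;.046 .097 -.09 0 0 .01 .5;.046 .097 -.115 0 0 .01 .5;.046 .097 -.124 0 0 .01 .5;.046 .097 -.125 0 0 .01 .5;.046 .097 -.125 0 0 .01 .5" 50
python3 -m crank "0 0 0 0 0 0 .3;0 0 0 0 0 0 .2;0 0 0 0 0 0 .1;0 0 0 0 0 0 .1;0 0 0 0 0 0 .1" 50
```

```text
clock: 11.6
tcp_pos: [0.4251, 0.2112, -0.0237]
tool_rot: [-0.69, 0.154, -0.154, 0.69]
wrist_force: [-0.1, -0.3, 0.3]
gripper_width: 0.0427
clock: 12.1
tcp_pos: [0.4255, 0.2114, -0.0229]
tool_rot: [-0.69, 0.153, -0.155, 0.69]
wrist_force: [-0.5, 0.1, 7.8]
gripper_width: 0.023
```

```bash
python3 -m crank "0 0 .02 0 0 0 0;0 0 .06 0 0 0 0;0 0 .11 0 0 0 0;0 0 .16 0 0 0 0;0 -.04 .2 0 0 0 0;0.01 -.08 .2 0 0 0 0;0.02 -.12 .2 0 0 0 0;0.03 -.17 .2 0 0 0 0;0.04 -.22 .2 0 0 0 0;0.05 -.27 .2 0 0 0 0;0.06 -.32 .2 0 0 0 0;0.075 -.37 .2 0 0 0 0" 60
python3 -m crank "0 -.04 0 0 0 0 0;0 -.08 0 0 0 0 0;0 -.11 0 0 0 0 0;0 -.11 0 0 0 0 0;0 -.11 0 0 0 0 0;0 -.11 0 0 0 0 0"
python3 - <<'E'
from h import *
c=cam('wrist'); im=c['pixels']; cv2.imwrite('pics/w6.png',im)
b=cv2.inRange(cv2.cvtColor(im,40),np.array((100,120,40)),np.array((125,255,255)))
ct=max(cv2.findContours(b,0,1)[0],key=cv2.contourArea); print(cv2.boundingRect(ct))
P=np.array([onz(c,p[0],.006)[:2] for p in ct],np.float32); print(cv2.minAreaRect(P)); print(cv2.boxPoints(cv2.minAreaRect(P)).tolist())
E
```

```text
clock: 13.3
tcp_pos: [0.4976, -0.1548, 0.1765]
tool_rot: [0.69, -0.154, 0.155, -0.69]
wrist_force: [0.3, 0.4, -2.1]
gripper_width: 0.0226
clock: 13.9
tcp_pos: [0.498, -0.2617, 0.1761]
tool_rot: [-0.69, 0.154, -0.154, 0.69]
wrist_force: [-0.9, -0.6, -0.8]
gripper_width: 0.0225
(216, 48, 198, 196)
((0.519349217414856, -0.2061401605606079), (0.15471936762332916, 0.129043310880661), 4.92012357711792)
[[0.4367407560348511, -0.14849114418029785], [0.4478083848953247, -0.2770589590072632], [0.6019576787948608, -0.26378917694091797], [0.5908900499343872, -0.13522136211395264]]
```

View pics/w6.png

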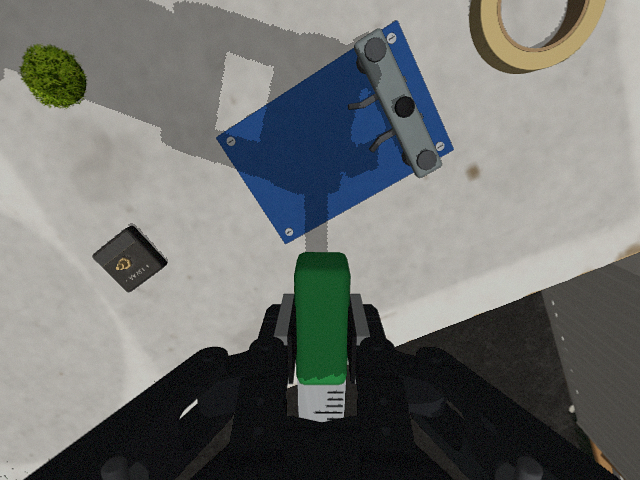

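Wrist view: the gauge is held level by its handle. The plate screws are at (231,141), (289,232), (392,38) and (440,146), the guide mouth ends at (350,106) and (373,149), and the bridge nuts at (375,48) and (427,160), with the knob at (404,106).

```bash
python3 - <<'E'
from h import *
from scipy.spatial.transform import Rotation as Ro
c=cam('wrist')
S=[onz(c,p,.007)[:2] for p in((231,141),(289,232),(392,38),(440,146))]
print(np.round(S,4)); ctr=np.mean(S,0); e=(S[2]+S[3]-S[0]-S[1]); a=np.arctan2(e[1],e[0]); f=(S[0]+S[2]-S[1]-S[3]); print('ctr',ctr,'ang',np.degrees(a),np.degrees(np.arctan2(f[1],f[0]))-90,np.linalg.norm(e)/2,np.linalg.norm(f)/2)
R=np.array([[np.cos(a),np.sin(a)],[-np.sin(a),np.cos(a)]])
for n,p,z in(('gl',(350,106),.018),('gr',(373,149),.018),('knob',(404,106),.07),('nl',(375,48),.06),('nr',(427,160),.06)): print(n,R@(onz(c,p,z)[:2]-ctr))
for n,p in(('hrear',(322,253)),('hfL',(300,381)),('hfR',(347,381))):
    print(n, onz(c,p,.2+.013)[:2])
s=observe(); print(s['tcp_pos'],Ro.from_quat(s['tool_rot']).as_matrix()[:,0])
t=cam('top'); S=[]; im=t['pixels']
E
```

```text
[[ 0.4493 -0.1582]
 [ 0.4582 -0.2664]
 [ 0.6255 -0.1432]
 [ 0.6344 -0.251 ]]
ctr [ 0.54185822 -0.20471719] ang 4.932791153660554 4.710775764990416 0.1769020157398457 0.10835825671263975
gl [0.02757031 0.02308958]
gr [ 0.02829898 -0.02177915]
knob [0.05881093 0.00124346]
nl [0.05980453 0.04920593]
nr [ 0.05953695 -0.04773174]
hrear [ 0.51290475 -0.23292666]
hfL [ 0.47319107 -0.29090453]
hfR [ 0.49474398 -0.30110746]
[ 0.49815948 -0.26163616  0.17612751] [ 9.05337714e-01 -4.24692357e-01  1.57508493e-04]
```

```bash
python3 -m crank "-.01 .01 0 0 0 .15 0;-.02 .02 0 0 0 .3 0;-.03 .03 0 0 0 .45 0;-.04 .04 0 0 0 .6 0;-.06 .047 0 0 0 .75 0;-.0764 .0476 0 0 0 .9 0;-.0764 .0476 0 0 0 1.05 0;-.0764 .0476 0 0 0 1.2 0;-.0764 .0476 0 0 0 1.35 0;-.0764 .0476 0 0 0 1.5 0;-.0764 .0476 0 0 0 1.65 0;-.0764 .0476 0 0 0 1.8 0"
python3 -m crank "0 0 0 0 0 .148 0;0 0 0 0 0 .296 0;0 0 0 0 0 .296 0;0 0 0 0 0 .296 0;0 0 0 0 0 .296 0"
python3 - <<'E'
from h import *
from scipy.spatial.transform import Rotation as Ro
s=observe(); j=Ro.from_quat(s['tool_rot']).as_matrix()[:,0]; print(s['tcp_pos'],np.degrees(np.arctan2(j[1],j[0])),s['joint_positions'],s['wrist_force'])
E
```

```text
clock: 15.25
tcp_pos: [0.4217, -0.2146, 0.176]
tool_rot: [0.548, 0.447, -0.447, -0.548]
wrist_force: [0.5, -0.4, -1.5]
gripper_width: 0.0224
clock: 15.75
tcp_pos: [0.4217, -0.215, 0.1759]
tool_rot: [-0.479, -0.52, 0.52, 0.479]
wrist_force: [-0.3, 0.2, -1.4]
gripper_width: 0.0226
[ 0.42171572 -0.21500388  0.17591199] 94.73651785645164 [-7.22305131e-01  2.68674618e-01  1.54397210e+00 -3.91250105e-05
  1.32876653e+00 -2.37575992e+00] [-0.26147318  0.15933848 -1.4297902 ]
```

```bash
python3 -m crank "0 .001 -.05 0 0 .004 0;0 .001 -.1 0 0 .004 0;0 .001 -.14 0 0 .004 0;0 .001 -.165 0 0 .004 0;0 .001 -.178 0 0 .004 0;0 .001 -.184 0 0 .004 0;0 .001 -.184 0 0 .004 0"
python3 - <<'E'
from h import *
s=cam('scene'); t=cam('top')
pa=s['pixels'][225:345,330:450]; pb=t['pixels'][170:290,370:490]
print(t['R'][:,0].round(2), proj(t,(.5517,-.2032,.012)), proj(s,(.5517,-.2032,.012)))
cv2.imwrite('pics/v7.png',np.clip(1.5*np.hstack([cv2.resize(p,(400,400),interpolation=2) for p in(pa,pb)]).astype(float),0,255).astype(np.uint8))
E
```

```text
clock: 16.45
tcp_pos: [0.4216, -0.2141, -0.0085]
tool_rot: [-0.477, -0.522, 0.522, 0.478]
wrist_force: [0.2, -0.1, -1.2]
gripper_width: 0.0227
[-0.03 -1.    0.03] [418.87161449 217.97762765] [405.4081534  273.30357035]
```

View pics/v7.png

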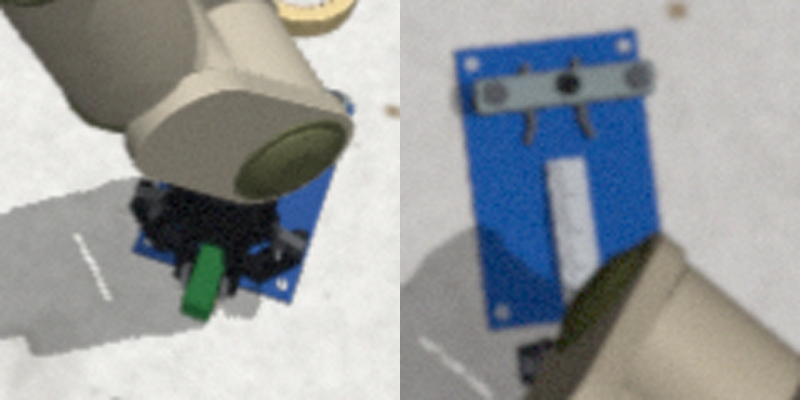

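Right half (top view): the blade tip is at crop (565,158) and the guide mouth ends at (530,140) and (590,135). The blade looks a little to the −y side. I'll measure its heading and offset against the plate numerically.

```bash
python3 - <<'E'
from h import *
t=cam('top'); im=np.mean([cam('top')['pixels'].astype(float) for _ in range(6)],0)
red=im[:,:,2]; 
def edges(row,lo,hi):
    r=red[row,lo:hi]; m=(r.min()+np.percentile(r,95))/2; i=np.where(r>m)[0]; a,b=i[0],i[-1]
    A=a-1+(m-r[a-1])/(r[a]-r[a-1]); B=b+(r[b]-m)/(r[b]-r[b+1]); return lo+A,lo+B
c=np.array([.5412,-.2040]);a=np.radians(4.95);Rp=np.array([[np.cos(a),np.sin(a)],[-np.sin(a),np.cos(a)]])
L=[]
for row in range(221,248,2):
    e=edges(row,405,435); mid=(e[0]+e[1])/2
    z=.0145+.006; P=onz(t,(mid,row),z); 
    for _ in range(3):
        x=(Rp@(P[:2]-c))[0]; z=.0145+.006+(10e-3-x)/8; P=onz(t,(mid,row),z)
    L.append(Rp@(P[:2]-c)); print(row,np.round(e,2),round(e[1]-e[0],2),L[-1].round(4))
L=np.array(L); f=np.polyfit(L[:,0],L[:,1],1); print('tilt deg',np.degrees(f[0]),'y at 20',np.polyval(f,.02))
# plate edges in the same image at z .006 : blue-dominant
b=im[:,:,0]-im[:,:,2]
E_=[]
for row in list(range(206,216,2)):
    r=b[row,375:465]; m=r.max()/2; i=np.where(r>m)[0]; l=i[0]-1+(m-r[i[0]-1])/(r[i[0]]-r[i[0]-1]); h=i[-1]+(r[i[-1]]-m)/(r[i[-1]]-r[i[-1]+1])
    pl=Rp@(onz(t,(375+l,row),.006)[:2]-c); ph=Rp@(onz(t,(375+h,row),.006)[:2]-c); print(pl.round(4),ph.round(4),'mid',((pl+ph)/2).round(4))
# guide arms
d=im.sum(2)
for row in(206,208,210): print(row,d[row,400:440].round().astype(int))
E
```

```text
221 [414.03 425.5 ] 11.47 [0.0029 0.0006]
223 [413.96 425.9 ] 11.93 [-0.0018  0.0009]
225 [414.01 426.18] 12.17 [-0.0065  0.0012]
227 [414.56 426.47] 11.91 [-0.0112  0.0009]
229 [414.95 426.76] 11.82 [-0.0159  0.0009]
231 [414.98 427.09] 12.11 [-0.0205  0.0011]
233 [415.31 427.37] 12.06 [-0.0252  0.0011]
235 [415.68 427.52] 11.84 [-0.0298  0.0012]
237 [415.85 427.97] 12.12 [-0.0345  0.0012]
239 [415.89 428.29] 12.39 [-0.0391  0.0014]
241 [416.45 428.46] 12.01 [-0.0438  0.0013]
243 [416.66 428.78] 12.12 [-0.0484  0.0014]
245 [416.82 429.1 ] 12.29 [-0.053   0.0015]
247 [417.28 429.38] 12.1 [-0.0577  0.0013]
tilt deg -0.6190660629930039 y at 20 0.0006317423881041125
[0.047  0.0652] [ 0.0322 -0.0614] mid [0.0396 0.0019]
[0.0422 0.0651] [ 0.0275 -0.0613] mid [0.0348 0.0019]
[0.0375 0.0649] [ 0.0227 -0.0612] mid [0.0301 0.0018]
[0.0327 0.0649] [ 0.018  -0.0614] mid [0.0253 0.0018]
[0.028  0.0652] [ 0.0132 -0.0614] mid [0.0206 0.0019]
206 [181 182 181 180 177 174 157 124 128 164 183 183 177 176 180 178 173 182
 174 176 174 159 139 123 142 170 181 186 173 177 176 175 173 164 172 173
 167 175 172 176]
208 [184 181 184 176 182 178 158 133 135 162 180 180 179 174 174 177 176 172
 176 178 177 174 162 139 126 136 167 179 188 179 176 176 172 173 177 168
 178 175 173 178]
210 [184 181 178 185 177 172 148 132 147 176 180 180 176 170 175 181 173 172
 175 176 173 174 178 167 153 126 140 170 195 187 174 173 172 164 176 174
 173 176 176 180]
```

```bash
python3 - <<'E'
from h import *
im=np.mean([cam('top')['pixels'].astype(float) for _ in range(8)],0); t=cam('top'); d=im.sum(2)
c=np.array([.5412,-.2040]);a=np.radians(4.95);Rp=np.array([[np.cos(a),np.sin(a)],[-np.sin(a),np.cos(a)]])
for row in range(203,214):
    o=[]
    for lo,hi in((402,414),(417,431)):
        w=np.clip(165-d[row,lo:hi],0,None); o.append((w*np.arange(lo,hi)).sum()/max(w.sum(),1) if w.sum()>25 else np.nan)
    print(row,np.round(o,2),[(Rp@(onz(t,(u,row),.013)[:2]-c)).round(4).tolist() for u in o])
print('knob etc', d[195:212:2,412:424].round().astype(int))
E
```

```text
203 [   nan 422.24] [[nan, nan], [0.0443, -0.012]]
204 [407.12 422.38] [[0.0461, 0.0233], [0.0419, -0.0121]]
205 [407.36 422.71] [[0.0437, 0.023], [0.0395, -0.0125]]
206 [407.63 422.93] [[0.0413, 0.0227], [0.0372, -0.0128]]
207 [407.43 423.44] [[0.039, 0.0234], [0.0347, -0.0136]]
208 [407.49 424.04] [[0.0367, 0.0236], [0.0322, -0.0147]]
209 [407.23 424.57] [[0.0344, 0.0245], [0.0298, -0.0157]]
210 [406.81 425.09] [[0.0322, 0.0257], [0.0273, -0.0166]]
211 [406.71 425.36] [[0.0299, 0.0262], [0.0249, -0.0169]]
212 [406.91    nan] [[0.0276, 0.0261], [nan, nan]]
213 [407.26    nan] [[0.0252, 0.0255], [nan, nan]]
knob etc [[275 272 269 250 197 126  76  63  66  68  79 136]
 [273 271 269 256 225 186 140 101  93 106 146 200]
 [277 273 272 269 266 259 243 234 229 227 236 247]
 [231 224 222 219 218 205 194 185 175 162 153 155]
 [167 170 174 180 174 179 178 173 171 150 118 130]
 [176 175 174 178 174 176 178 174 174 162 133 122]
 [171 176 178 176 177 173 173 176 173 166 148 130]
 [181 175 178 174 173 173 172 178 177 177 169 147]
 [182 179 178 179 174 168 174 173 174 171 174 174]]
```

```bash
python3 - <<'E'
from h import *
im=cv2.imread('pics/w6.png'); 
src=np.float32([(231,141),(289,232),(392,38),(440,146)])
# refine screws: bright low-sat centroid
hsv=cv2.cvtColor(im,cv2.COLOR_BGR2HSV); out=[]
for u,v in src.astype(int):
    w=im[v-8:v+9,u-8:u+9].astype(float); b=w[:,:,2]-.5*w[:,:,0]; b=np.clip(b-np.percentile(b,60),0,None); yy,xx=np.mgrid[v-8:v+9,u-8:u+9]; out.append(((b*xx).sum()/b.sum(),(b*yy).sum()/b.sum()))
print(np.round(out,1))
dst=np.float32([(-.0885,.0542),(-.0885,-.0542),(.0885,.0542),(.0885,-.0542)])
H=cv2.getPerspectiveTransform(src,dst)
W=cv2.warpPerspective(im,np.array([[2000,0,200],[0,-2000,130],[0,0,1.]])@H,(400,260)) # 0.5mm/px
s=cv2.cvtColor(W,cv2.COLOR_BGR2HSV)[:,:,1].astype(int); 
for x in range(24,50,3):
    col=s[:,200+2*x-1:200+2*x+2].mean(1); ys=np.arange(260); y=(130-ys)/2
    k=(col<140)&(abs(y)<32); print(x,[round(v,1) for v in y[k]][:1], 'segs',[(round(y[g[0]],1),round(y[g[-1]],1)) for g in np.split(np.where(k)[0],np.where(np.diff(np.where(k)[0])>1)[0]+1) if len(g)>2])
E
```

```text
[[230.5 140.9]
 [289.6 233.4]
 [390.5  38.3]
 [438.6 147.1]]
24 [] segs []
27 [np.float64(25.5)] segs [(np.float64(25.5), np.float64(21.0)), (np.float64(-20.0), np.float64(-24.5))]
30 [np.float64(25.0)] segs [(np.float64(25.0), np.float64(19.5)), (np.float64(-18.5), np.float64(-25.0))]
33 [np.float64(24.0)] segs [(np.float64(24.0), np.float64(18.5)), (np.float64(-17.5), np.float64(-24.0))]
36 [np.float64(22.5)] segs [(np.float64(22.5), np.float64(17.0)), (np.float64(-16.0), np.float64(-22.5))]
39 [np.float64(21.5)] segs [(np.float64(21.5), np.float64(15.5)), (np.float64(-15.0), np.float64(-21.5))]
42 [np.float64(21.5)] segs [(np.float64(21.5), np.float64(16.0)), (np.float64(-14.5), np.float64(-21.5))]
45 [np.float64(21.5)] segs [(np.float64(21.5), np.float64(15.5)), (np.float64(-14.5), np.float64(-21.5))]
48 [np.float64(21.5)] segs [(np.float64(21.5), np.float64(15.5)), (np.float64(-14.5), np.float64(-21.5))]
```

The guides sit within 0.5 mm of the plate's mid-line (wrist image). The top image puts the blade about 2 mm to the −y side and turned about −0.5°. Correcting both and lowering onto the plate.

```bash
python3 -m crank "0 .002 0 0 0 .007 0;0 .002 -.003 0 0 .007 0;0 .002 -.006 0 0 .007 0;0 .002 -.006 0 0 .007 0"
python3 -m crank "0 0 -.001 0 0 0 0;0 0 -.001 0 0 0 0"
python3 -m crank "0 0 -.001 0 0 0 0;0 0 -.001 0 0 0 0"
```

```text
clock: 17.75
tcp_pos: [0.4215, -0.212, -0.0147]
tool_rot: [-0.475, -0.523, 0.523, 0.476]
wrist_force: [1.1, -0.3, -0.9]
gripper_width: 0.0223
clock: 17.95
tcp_pos: [0.4216, -0.2122, -0.0153]
tool_rot: [-0.475, -0.523, 0.523, 0.475]
wrist_force: [0.6, -0.5, -1.0]
gripper_width: 0.0225
clock: 18.15
tcp_pos: [0.4216, -0.2122, -0.0162]
tool_rot: [-0.475, -0.523, 0.523, 0.475]
wrist_force: [0.1, 0.8, -2.1]
gripper_width: 0.0227
```

```bash
python3 -m crank "0 0 -.0007 0 0 0 0;0 0 -.0007 0 0 0 0;0 0 -.0007 0 0 0 0"
python3 -m crank "0 0 -.0007 0 0 0 0;0 0 -.0007 0 0 0 0;0 0 -.0007 0 0 0 0"
python3 -m crank "0 0 -.0007 0 0 0 0;0 0 -.0007 0 0 0 0;0 0 -.0007 0 0 0 0"
```

```text
clock: 18.45
tcp_pos: [0.4217, -0.2122, -0.0169]
tool_rot: [-0.475, -0.523, 0.523, 0.475]
wrist_force: [0.1, 0.3, -1.2]
gripper_width: 0.0228
clock: 18.75
tcp_pos: [0.4217, -0.2122, -0.017]
tool_rot: [-0.476, -0.523, 0.524, 0.475]
wrist_force: [-1.6, 0.4, 6.9]
gripper_width: 0.0227
clock: 19.05
tcp_pos: [0.4216, -0.2123, -0.0172]
tool_rot: [-0.476, -0.523, 0.524, 0.475]
wrist_force: [-5.0, 1.3, 16.1]
gripper_width: 0.0231
```

```bash
python3 -m crank "0 0 .0013 0 0 0 0;0 0 .0013 0 0 0 0;.005 .0004 .0013 0 0 0 0;.010 .0009 .0013 0 0 0 0;.015 .0013 .0013 0 0 0 0;.02 .0017 .0013 0 0 0 0;.025 .0022 .0013 0 0 0 0;.025 .0022 .0013 0 0 0 0"
python3 -m crank ".004 .00035 0 0 0 0 0;.008 .0007 0 0 0 0 0;.012 .001 0 0 0 0 0;.012 .001 0 0 0 0 0"
```

```text
clock: 19.85
tcp_pos: [0.4473, -0.21, -0.0169]
tool_rot: [0.475, 0.524, -0.523, -0.475]
wrist_force: [1.2, 1.4, 4.2]
gripper_width: 0.0225
clock: 20.25
tcp_pos: [0.4588, -0.2089, -0.0169]
tool_rot: [-0.475, -0.523, 0.524, 0.475]
wrist_force: [-0.9, 0.5, 4.8]
gripper_width: 0.0221
```

```bash
python3 -m crank ".004 .00035 .0004 0 0 0 0;.008 .0007 .0004 0 0 0 0;.012 .001 .0004 0 0 0 0;.016 .0014 .0004 0 0 0 0;.02 .0017 .0004 0 0 0 0;.024 .0021 .0004 0 0 0 0;.024 .0021 .0004 0 0 0 0"
python3 - <<'E'
from h import *
F=[]
for i in range(12):
    cam('top'); F.append(observe()['wrist_force'])
print(np.mean(F,0),np.std(F,0))
E
```

```text
clock: 20.95
tcp_pos: [0.4832, -0.2069, -0.0166]
tool_rot: [0.475, 0.524, -0.524, -0.475]
wrist_force: [-0.2, 0.2, -1.5]
gripper_width: 0.0225
[ 0.14553081 -0.08257383 -1.49245913] [0.45768825 0.49023542 0.43047351]
```

```bash
cat > f.py <<'E'
from h import *
F=[]
for i in range(5):
    read_camera('wrist'); s=observe(); F.append(s['wrist_force'])
m=np.mean(F,0); print('F',m.round(2),'along',(m@[.9962,.0872,0]).round(2),s['tcp_pos'].round(4))
E
python3 -m crank ".002 .0002 -.0002 0 0 0 0;.004 .00035 -.0002 0 0 0 0;.004 .00035 -.0002 0 0 0 0"; python3 f.py
python3 -m crank ".002 .0002 0 0 0 0 0;.004 .00035 0 0 0 0 0;.004 .00035 0 0 0 0 0"; python3 f.py
python3 -m crank ".002 .0002 0 0 0 0 0;.004 .00035 0 0 0 0 0;.004 .00035 0 0 0 0 0"; python3 f.py
```

```text
clock: 21.85
tcp_pos: [0.487, -0.2066, -0.0168]
tool_rot: [0.475, 0.524, -0.523, -0.475]
wrist_force: [0.2, -0.1, -1.0]
gripper_width: 0.0222
F [-0.39 -0.47 -1.25] along -0.43 [ 0.4866 -0.2065 -0.0168]
clock: 22.4
tcp_pos: [0.491, -0.2062, -0.0167]
tool_rot: [0.475, 0.524, -0.524, -0.475]
wrist_force: [0.6, 0.4, -1.9]
gripper_width: 0.023
F [-0.04  0.24 -1.23] along -0.02 [ 0.4906 -0.2062 -0.0168]
clock: 22.95
tcp_pos: [0.495, -0.2059, -0.0168]
tool_rot: [0.475, 0.524, -0.523, -0.475]
wrist_force: [-0.3, -0.8, -2.0]
gripper_width: 0.0228
F [-0.29  0.04 -1.4 ] along -0.28 [ 0.4946 -0.2058 -0.0168]
```

```bash
python3 -m crank ".002 .0002 0 0 0 0 0;.004 .00035 0 0 0 0 0;.004 .00035 0 0 0 0 0"; python3 f.py
python3 -m crank ".002 .0002 0 0 0 0 0;.004 .00035 0 0 0 0 0;.004 .00035 0 0 0 0 0"; python3 f.py
```

```text
clock: 23.5
tcp_pos: [0.499, -0.2055, -0.0168]
tool_rot: [0.475, 0.524, -0.523, -0.475]
wrist_force: [0.7, -0.2, -0.5]
gripper_width: 0.0231
F [-0.12  0.05 -1.6 ] along -0.11 [ 0.4986 -0.2055 -0.0168]
clock: 24.05
tcp_pos: [0.503, -0.2051, -0.0168]
tool_rot: [0.475, 0.524, -0.523, -0.475]
wrist_force: [-0.4, 1.2, -1.8]
gripper_width: 0.0225
F [-0.06  0.02 -1.37] along -0.06 [ 0.5026 -0.2051 -0.0168]
```

```bash
python3 -m crank ".002 .0002 0 0 0 0 0;.004 .00035 0 0 0 0 0;.004 .00035 0 0 0 0 0"; python3 f.py
```

```text
clock: 24.6
tcp_pos: [0.507, -0.2048, -0.0168]
tool_rot: [0.475, 0.524, -0.523, -0.475]
wrist_force: [0.7, 0.6, -0.7]
gripper_width: 0.0227
F [ 0.1   0.12 -1.18] along 0.11 [ 0.5066 -0.2048 -0.0168]
```

```bash
python3 -m crank ".002 .0002 0 0 0 0 0;.004 .00035 0 0 0 0 0;.004 .00035 0 0 0 0 0"; python3 f.py
```

```text
clock: 25.15
tcp_pos: [0.5109, -0.2044, -0.0168]
tool_rot: [0.475, 0.524, -0.523, -0.475]
wrist_force: [0.0, -1.0, -1.6]
gripper_width: 0.023
F [-0.08 -0.23 -1.69] along -0.1 [ 0.5106 -0.2044 -0.0168]
```

```bash
python3 -m crank ".002 .0002 0 0 0 0 0;.004 .00035 0 0 0 0 0;.004 .00035 0 0 0 0 0"; python3 f.py
```

```text
clock: 25.7
tcp_pos: [0.5148, -0.204, -0.0168]
tool_rot: [-0.475, -0.523, 0.524, 0.475]
wrist_force: [-0.9, 1.1, -1.3]
gripper_width: 0.0224
F [ 0.19  0.61 -2.31] along 0.24 [ 0.5148 -0.204  -0.0168]
```

```bash
python3 -m crank ".002 .0002 0 0 0 0 0;.004 .00035 0 0 0 0 0;.004 .00035 0 0 0 0 0"; python3 f.py
```

```text
clock: 26.25
tcp_pos: [0.5187, -0.2037, -0.0168]
tool_rot: [-0.475, -0.523, 0.524, 0.475]
wrist_force: [-2.9, -0.9, -1.7]
gripper_width: 0.0229
F [-2.44  0.26 -1.55] along -2.41 [ 0.5186 -0.2037 -0.0168]
```

Drag of about 2.4 N has appeared, so the foot has just begun to lift. Stopping here: settle onto the plate, open and retreat upward.

```bash
python3 -m crank "0 0 -.0002 0 0 0 0;0 0 -.0002 0 0 0 0" 20; python3 f.py
python3 -m crank "0 0 -.0002 0 0 0 .27;0 0 -.0002 0 0 0 .32;0 0 -.0002 0 0 0 .4;0 0 -.0002 0 0 0 .5;0 0 -.0002 0 0 0 .6;0 0 -.0002 0 0 0 .6"; python3 f.py
```

```text
clock: 26.7
tcp_pos: [0.5187, -0.2037, -0.0168]
tool_rot: [0.475, 0.523, -0.523, -0.475]
wrist_force: [-2.8, 0.4, 0.6]
gripper_width: 0.0229
F [-3.22  1.08  1.94] along -3.11 [ 0.5186 -0.2037 -0.0169]
clock: 27.55
tcp_pos: [0.5188, -0.2038, -0.0172]
tool_rot: [0.475, 0.523, -0.523, -0.475]
wrist_force: [-0.1, -0.3, 0.5]
gripper_width: 0.0513
F [-0.13 -0.39 -0.09] along -0.16 [ 0.5187 -0.2038 -0.0172]
```

```bash
python3 -m crank "0 0 .01 0 0 0 .6;0 0 .03 0 0 0 .6;0 0 .07 0 0 0 .6;0 0 .12 0 0 0 .6;0 0 .17 0 0 0 .6;0 .03 .22 0 0 0 .6;0 .08 .24 0 0 0 .6;0 .13 .24 0 0 0 .6;-.03 .18 .24 0 0 0 .6;-.05 .23 .24 0 0 0 .6;-.08 .28 .24 0 0 0 .6"
python3 -m crank "0 .05 0 0 0 0 .6;0 .09 0 0 0 0 .6;0 .12 0 0 0 0 .6;0 .12 0 0 0 0 .6"
python3 - <<'E'
from h import *
s=cam('scene'); t=cam('top'); im=t['pixels']; hsv=cv2.cvtColor(im,40)
def blob(lo,hi,box,z):
    m=cv2.inRange(hsv,np.array(lo),np.array(hi)); k=0*m; x0,y0,x1,y1=box; k[y0:y1,x0:x1]=m[y0:y1,x0:x1]; ct=max(cv2.findContours(k,0,1)[0],key=cv2.contourArea); return cv2.minAreaRect(np.array([onz(t,p[0],z)[:2] for p in ct],np.float32))
c=np.array([.5412,-.2040]);a=np.radians(4.95);Rp=np.array([[np.cos(a),np.sin(a)],[-np.sin(a),np.cos(a)]])
h=blob((40,90,30),(90,255,255),(380,200,470,300),.032); print('handle',h,'press frame',Rp@(np.array(h[0])-c))
print('tub',blob((125,60,30),(160,255,255),(210,150,260,210),.05)[:2],'tape',blob((15,40,90),(35,255,255),(370,100,440,170),.024)[:2],'mov',blob((0,0,0),(180,255,75),(400,310,460,360),.025)[:2])
pa=s['pixels'][230:320,360:450]; pb=im[175:275,375:475]
cv2.imwrite('pics/end.png',np.clip(1.4*np.hstack([cv2.resize(p,(400,400),interpolation=2) for p in(pa,pb)]).astype(float),0,255).astype(np.uint8))
E
```

```text
clock: 28.9
tcp_pos: [0.4515, 0.0528, 0.2235]
tool_rot: [0.476, 0.524, -0.523, -0.475]
wrist_force: [1.7, 0.3, -0.1]
gripper_width: 0.0511
clock: 29.3
tcp_pos: [0.4519, 0.1739, 0.2235]
tool_rot: [0.474, 0.525, -0.524, -0.474]
wrist_force: [-0.2, 0.4, 0.4]
gripper_width: 0.0515
handle ((0.5185959935188293, -0.200482577085495), (0.057630110532045364, 0.025852125138044357), 5.056992530822754) press frame [-0.0222162   0.00545472]
tub ((0.647972583770752, 0.21685311198234558), (0.0646313950419426, 0.06207215040922165)) tape ((0.7434345483779907, -0.1707187443971634), (0.10374844819307327, 0.10275746881961823)) mov ((0.28671708703041077, -0.2142118513584137), (0.05525020882487297, 0.055722806602716446))
```

View pics/end.png

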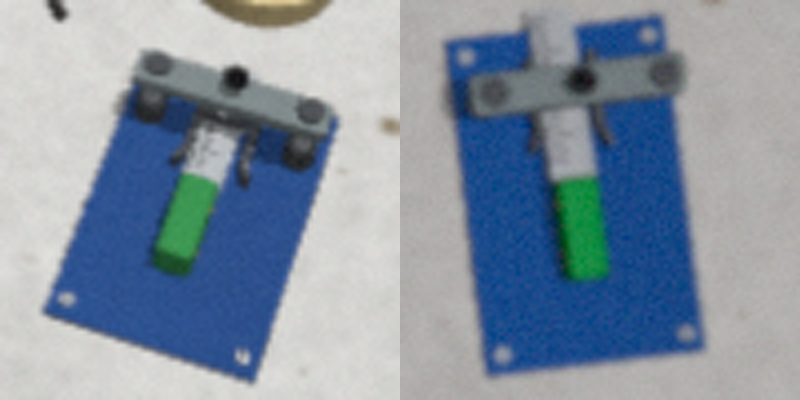

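The final view shows the gauge lying between the guides and under the foot, handle at about (185,225) in the scene crop. It is where I let go of it, and the bystanders have not moved.

```bash
python3 -c "
from rig import hand_in
print(hand_in())"
```

```text
the job is handed in; nothing more can be done
None
```

The gauge is out of its sleeve and wedged flat under the spring foot, with its blade between the guides. I drew it out by the blade, regripped it on the green handle, and slid it thin end first along the plate until it dragged. I then let go and moved the arm clear; the job is handed in at about 29 s on the clock.

**Last checks:**
- **Drag:** The push force stayed near zero, then rose to about 2.4 N within one 4 mm step, and I stopped there. It read about 3.1 N with the gauge settled onto the plate just before I let go. By the task's figures that puts the lift at roughly 0.5 to 1 mm, but I could not see the lift directly.
- **Position after release:** The handle was still where I let it go, to within a millimetre along the push. It is aligned with the press to about 0.1°.
- **Bystanders:** The tape, clock movement and tub are where they started, to within half a millimetre.

**What disagreed:**
- **Finger height:** The fingertips sat about 33 mm higher than the given tool point. The first closing passed above the blade without touching it, so I found the grip height by touch.
- **Sideways position:** The top camera put the guides' middle 2 to 5 mm to one side of the blade, while the wrist picture put it within 1 mm of the plate's middle. I shifted the gauge 2 mm and it entered without side force.

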